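# Press a bush home with the ratchet press

### The arm

A 7-joint arm with a two-finger parallel gripper is mounted at the origin on a cart in front of the work surface, level with it; the furniture and walls round the work are solid. World frame = base frame: x ahead of the robot, y to its left, z up, the work surface at z = 0. Lengths are in m, angles in rad, forces in N, time in s.
With the tool pointing down it reaches from about 0.4 to 0.85 m from the base axis. Payload 4.4 kg.
Tool frame: the origin (TCP) lies on the centre line of the jaws, within the pads' length; the fingertips stand 22 mm ahead of it and the grasp point (between the pads) lies 3 mm ahead of it (tip_extent is the z of the fingertips in the tool frame, in m); z points along the fingers, y is the line along which they close (so a half turn about z gives the same grasp; the last joint's range is limited). The gripper opens to 94 mm and grips with 3 to 60 N. Pads are 16 mm wide; open, the fingers measure 119 mm over their backs; the gripper's body (75 mm by 177 mm) begins 78 mm behind the grasp point.
Start: joints at [-1.299, 0.628, 0.038, 1.517, -0.027, 0.996, -0.02], TCP at [0.215, 0.613, 0.227] pointing down, gripper open.
Joint ranges: [-3.06, 3.06], [-0.37, 2.12], [-1.25, 1.32], [0.18, 2.47], [-1.1, 4.24], [0.23, 1.98], [-2.94, 2.94]. Speed limits (rad/s): [2.57, 2.57, 3.14, 3.14, 3.14, 3.14, 3.14].

### API

Orientations are given as a unit quaternion [x, y, z, w].
In Python, from workcell import * gives the robot as it stands.
- The arm moves only by the tool arm_command, never from a script. Its argument "deltas" is a list of rows, each a list of 5 numbers: the closure, from 0 (fully open) to 1 (shut), then the shift along the tool's x, y, z in cm, then the turn about the tool's z in degrees. A call has 1 to 10 rows; each row is the pose to reach, as a shift and turn from the pose commanded when the call began, along the tool's axes at that moment; what a row does not reach only later rows make up. A row lasts 1/8 s, in which the tool goes at most 62.5 mm and 10.7 degrees, less where a joint would pass 70% of its speed; a pose out of reach is approached as far as the arm can. A call with a gripper value outside its range is refused whole. The fingers move at their own pace and stop on an object; "grip_force" is the grip in N (left out, the last holds). Time passes only in rows, so rows that repeat a pose let the fingers close. It gives the time, the measured TCP pose, the force, the opening and the grip force at its end, in the units of the state.
- read_state(): the state, without advancing time (a new reading comes with each control period).
- grab_frame(name): name is "scene" or "top" or "wrist"; returns (picture, depth): 480x640x3 uint8, blue, green, red; 480x640 float32, m along the optical axis (not along the pixel's ray), 0 where there is no reading.
- camera_model(name): a dict with "fx", "fy", "cx", "cy" (pixels), "T" (4x4, takes a point from camera to world coordinates); the wrist camera has in their place "tool_from_camera" (4x4, takes a point from camera to tool coordinates, whose origin is the TCP and whose axes are the flange's). Camera axes: x right, y down, z forward; pixel columns grow to the right and rows downward; lengths in m; the calibration is good to about 2 mm. A picture is of the moment at which its call begins: read the wrist's pose just before it. camera_model takes no time and is no camera call.
- hand_in(): hands the job in; it is judged then, once.
The state is a dict: "clock": time; "joint_positions": joint angles; "qvel": joint speeds; "joint_torque": joint torques, N m; "eef_pos": TCP position; "ee_rot": TCP orientation; "contact_force": force on the tool from outside, world axes, zero at the start; "torque": the same for the moment, N m; "finger_gap": opening from 0.0 (shut) to 1.0 (fully open); "gripper_force": force on a finger pad.
Only numpy, scipy, OpenCV 4.12 (cv2) and the standard library are available. Lean on these libraries where they do the work, as an engineer would, in place of code of your own. Each camera call takes 0.05 s, during which the arm holds its last target. There are 200 camera calls.

### The job

Pump the red trigger of the ratchet press from above until its ram has pressed the brass bush fully home in the grey bearing block and the trigger goes hard; stop there, do not force the trigger (stay under 25 N). Then press the yellow release pad so that the ram springs all the way back, and leave the press with both levers let go and the bush still home. Move the ram and the bush only with the levers, never by pushing them directly, and leave the other things on the table alone.

Things in the scene. Friction and masses are not known exactly. Their poses are not given: they have to be found in the camera images.
- press: blue and dark-steel ratchet press on a 318 x 80 x 8 mm plate fixed to the table. Origin: on the table under the trigger's pivot; x axis: the way the ram advances; z up. Along x in mm: plate -103 to 215, red trigger pad about -68, blue pivot cheeks -14 to 14 (86 high), yellow release pad 36, its cheeks 52 to 72 (51 high), ram face 118 when back, bearing block beyond (centre 170 to 192)
- trigger_pad (a point): centre of the top of the red trigger pad (36 x 28 mm), 108 mm above the table when let go. Pressed straight down with closed fingertips it sinks 50 mm on a 75 mm arc about the pivot; 44 mm is plenty. Spring 1 to 3 N; a stroke that pushes the bush takes 5 to 13 N; with the bush home it goes hard part-way down, at 3 to 5 N per mm; the bottom of its travel is hard too. Springs up when let go
- trigger (a joint): trigger angle in rad: 0 let go (up), 0.70 fully down. About the first 0.2 is idle; a stroke to 0.65 advances the ram by one or two teeth (7 mm each); let go, the ram falls back up to 6 mm on to the last tooth passed, where a pawl holds it. Strokes under about 0.45 may gain no tooth
- release_pad (a point): centre of the upper face of the yellow release pad (24 x 24 mm), 58 mm above the table. Pressed straight down with closed fingertips it sinks up to 8 mm and lifts the pawl. That takes 3 to 5 N, or up to about 10 N if the pawl holds the ram squeezed on the bush; it may kick briefly as the ram flies back. Springs up when let go
- release (a joint): release angle in rad: 0 to 0.05 let go, 0.3 fully down; above about 0.16 the ram is free and springs back in about half a second
- ram (a joint): ram advance in m: 0 fully back, at most 0.062. Driven by the trigger, drawn back by a 3 to 4 N spring
- ram_face (a point): centre of the flat round black rubber face of the ram (22 mm across), 25 mm above the table; the rubber yields 1 mm at 20 N
- bush (a joint): depth of the bush in m, along the press's x: 0.026 is fully home (its collar against the block); it starts at 0 to 0.012. It moves with about 5 N of friction and stays where it is pushed
- bush_face (a point): centre of the front face of the bush's brass collar (32 mm across, 5 mm thick), 25 mm above the table, facing the ram
- bearing_block: grey bearing block, 30 x 74 x 40 mm, bolted to the press (it does not move); origin under its centre, axes as the press; the collar's front face stands 20 mm before its centre when the bush is home
- mug: white dotted mug, 82 x 114 x 91 mm, bystander; origin under its centre
- hex_coupling: dark hexagonal coupling, 36 x 41 x 40 mm, bystander; origin under its centre

How it is judged:
On the way, in this order (a step that is already met when the one before it is completed fails the run):
1. the bush is pressed fully home and the ram bears on it firmly (value of joint bush above 0.0252 m and contact force between ram and bush above 8 N), for 0.05 s.
2. the release has let the ram spring back (value of joint ram below 0.003 m), for 0.1 s.
At the end, for the whole second after the job is handed in: The bush is home (depth over 25.2 mm of 26), the ram fully back (within 3 mm), trigger and release both let go and sprung up (value of joint bush above 0.0252 m and value of joint ram below 0.003 m and value of joint trigger below 0.06 rad and value of joint release below 0.08 rad); the robot touches nothing.
It fails at once if the trigger is forced: over 25 N on it (contact force between any of the fingers, the arm and trigger above 25 N).
It fails at once if the robot pushes the ram or the bush directly (contact force between any of the fingers, the arm and ram above 3 N or contact force between any of the fingers, the arm and bush above 3 N).
It fails at once if a bystander is moved by more than 15 mm (distance of any of mug, hex_coupling from where it was at the start of the episode above 0.015 m).
It also fails if it takes over 48 s, if anything falls off the work surface, if the arm or the gripper's body presses on something with over 40 N, if the wrist force passes 120 N, or if a joint passes its speed limit or range.

## Working session

There is one attempt and no reset: what is moved stays moved. The work goes in short steps, Python scripts to look and compute and a tool call to move; the robot and the scene stay as the last step left them, time stands still between calls to the robot, and variables do not carry over. Pictures are saved under pics/ and viewed, at most 10 in all, crops included, and the job is handed in when it is done.

Besides the shell and the picture viewer there is one more tool, called as name(argument=value, ...), one argument or row to a line, values as JSON. arm_command: Moves the arm, as the interface text tells. Its arguments: {"type":"object","properties":{"deltas":{"type":"array"},"grip_force":{"type":"number"}},"required":["deltas"]}

```bash
mkdir -p pics
python3 - <<'E'
from workcell import *
import cv2,numpy as np
s=read_state();print({k:np.round(v,3).tolist() for k,v in s.items()})
for n in("top","scene"):
    im,d=grab_frame(n);cv2.imwrite(f"pics/{n}.png",im);np.save(f"pics/{n}.npy",d)
    m=camera_model(n);hsv=cv2.cvtColor(im,cv2.COLOR_BGR2HSV)
    for c,lo,hi in(("red",(0,130,70),(8,255,255)),("red2",(172,130,70),(180,255,255)),("yel",(22,130,100),(35,255,255)),("brass",(14,80,80),(22,255,255)),("blue",(100,120,50),(130,255,255))):
        k=cv2.inRange(hsv,lo,hi);N,L,st,ce=cv2.connectedComponentsWithStats(k)
        for i in range(1,N):
            if st[i,4]<40: continue
            v,u=np.where((L==i)&(d>0));z=d[v,u]
            P=np.c_[(u-m["cx"])/m["fx"]*z,(v-m["cy"])/m["fy"]*z,z,np.ones_like(z)]@m["T"].T
            print(n,c,st[i],np.round(ce[i]),"med",np.round(np.median(P[:,:3],0),3),"lo",np.round(np.percentile(P[:,:3],3,0),3),"hi",np.round(np.percentile(P[:,:3],97,0),3))
E
```

```text
{'clock': 0.0, 'joint_positions': [-1.299, 0.629, 0.038, 1.518, -0.027, 0.996, -0.02], 'qvel': [0.001, -0.001, 0.001, -0.001, -0.001, 0.0, -0.001], 'joint_torque': [0.0, -54.972, 1.143, -18.663, -0.052, 0.024, 0.0], 'eef_pos': [0.215, 0.613, 0.227], 'ee_rot': [0.168, 0.986, -0.001, -0.0], 'contact_force': [0.192, -1.013, -0.959], 'torque': [0.057, -0.052, -0.028], 'gripper_force': 0.0, 'finger_gap': 0.998}
top red [385  13   8   8  41] [389.  16.] med [1.017 0.144 0.02 ] lo [1.009 0.137 0.014] hi [1.023 0.152 0.024]
top red [432  69  21  22 348] [442.  79.] med [0.775 0.082 0.22 ] lo [0.763 0.065 0.197] hi [0.794 0.095 0.223]
top red [429 183  21  19 250] [439. 192.] med [0.588 0.069 0.109] lo [0.574 0.05  0.01 ] hi [0.614 0.085 0.115]
top yel [354  38  30  34 428] [369.  54.] med [0.916 0.191 0.035] lo [0.891 0.164 0.03 ] hi [0.956 0.225 0.039]
top yel [384 215  15  14 126] [391. 222.] med [0.537 0.161 0.058] lo [0.526 0.148 0.009] hi [0.551 0.172 0.061]
top brass [215   1   7  15  40] [218.   7.] med [ 1.065e+00  5.380e-01 -1.000e-03] lo [ 1.044  0.533 -0.003] hi [1.075 0.545 0.003
[... 5976 characters left out ...]
] med [ 1.189  0.448 -0.729] lo [ 1.033  0.365 -0.849] hi [ 1.268  0.544 -0.663]
scene blue [148 410  21  18 118] [160. 415.] med [ 1.247  0.324 -0.771] lo [ 1.227  0.309 -0.814] hi [ 1.272  0.351 -0.755]
scene blue [173 432  19  10  83] [184. 436.] med [ 1.194  0.274 -0.855] lo [ 1.172  0.26  -0.873] hi [ 1.217  0.298 -0.839]
scene blue [249 436  15  44 301] [254. 452.] med [ 0.86   0.221 -0.721] lo [ 0.464  0.151 -0.773] hi [ 0.924  0.502 -0.328]
scene blue [154 456  58  24 930] [184. 469.] med [ 0.912  0.423 -0.696] lo [ 0.856  0.373 -0.739] hi [ 0.967  0.473 -0.662]
scene blue [106 459  13  15  98] [111. 467.] med [ 1.071  0.566 -0.725] lo [ 1.057  0.555 -0.745] hi [ 1.083  0.573 -0.696]
```

View pics/top.png

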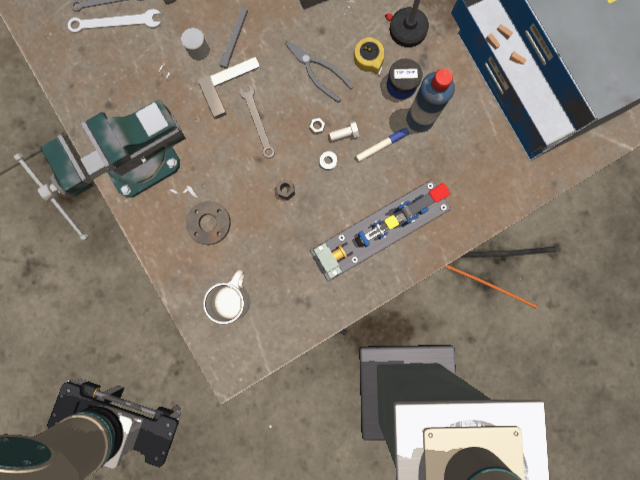

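View pics/scene.png

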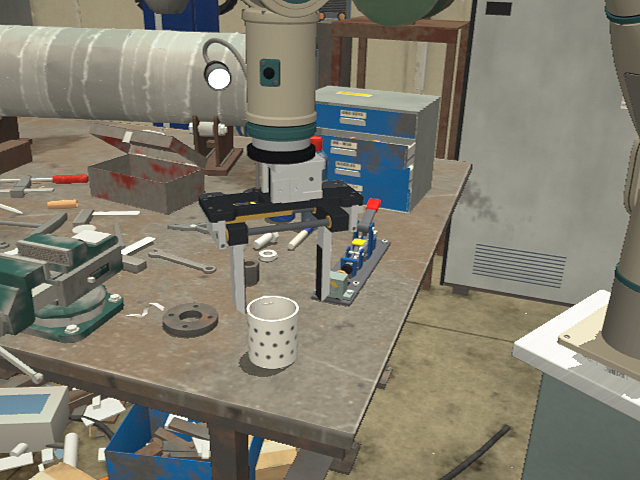

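The top view shows the press running from the red pad (440,192) over the yellow pad (391,222) to the block (326,260), with the mug at (225,303) and the hex coupling at (285,190). The scene view agrees. The press x axis points at about 119° yaw. I'll close the fingers, move above the press and look from near.

arm_command(
  deltas=[
    [1, -5, -3.6, -1, 4],
    [1, -10, -7.2, -2, 8],
    [1, -15, -10.8, -2, 12],
    [1, -20, -14.4, -2, 16],
    [1, -25, -18, -2, 20],
    [1, -30, -21.6, -2, 25],
    [1, -35, -25.2, -2, 29],
    [1, -40, -29, -2, 33],
    [1, -45, -33, -2, 37],
    [1, -49, -36, -2, 41.6],
  ],
  grip_force=20,
)

```text
clock: 1.35
eef_pos: [0.5592, 0.1086, 0.2473]
ee_rot: [0.509, 0.861, -0.0, 0.0]
contact_force: [-0.3, 0.9, -0.2]
finger_gap: 0.007
gripper_force: 0.0
```

arm_command(
  deltas=[
    [1, 0, 0, 0, 0],
    [1, 0, 0, 0, 0],
    [1, 0, 0, 0, 0],
  ],
)

```text
clock: 1.72
eef_pos: [0.5575, 0.1131, 0.2472]
ee_rot: [0.506, 0.863, 0.0, -0.001]
contact_force: [-0.7, 0.3, 0.2]
finger_gap: 0.003
gripper_force: 0.0
```

```bash
cat > h.py <<'E'
from workcell import *
import cv2,numpy as np
from scipy.spatial.transform import Rotation as R
def tool():
    s=read_state();T=np.eye(4);T[:3,:3]=R.from_quat(s["ee_rot"]).as_matrix();T[:3,3]=s["eef_pos"];return T,s
def look(name):
    T,s=tool();im,d=grab_frame("wrist");m=camera_model("wrist");cv2.imwrite(f"pics/{name}.png",im)
    v,u=np.mgrid[:480,:640];P=np.stack([(u-m["cx"])/m["fx"]*d,(v-m["cy"])/m["fy"]*d,d,np.ones_like(d)],-1)@(T@m["tool_from_camera"]).T
    return im,d,P[...,:3],T
RANGES=dict(red=((0,130,70),(8,255,255)),yel=((22,130,100),(35,255,255)),brass=((14,80,80),(22,255,255)))
E
python3 - <<'E'
from h import *
im,d,P,T=look("w1");print(np.round(T,3).tolist(),tool()[1]["contact_force"],tool()[1]["clock"],tool()[1]["finger_gap"])
hsv=cv2.cvtColor(im,cv2.COLOR_BGR2HSV)
for c,(lo,hi) in RANGES.items():
    N,L,st,ce=cv2.connectedComponentsWithStats(cv2.inRange(hsv,lo,hi))
    for i in range(1,N):
        if st[i,4]<150: continue
        Q=P[(L==i)&(d>0)];Q=Q[Q[:,2]>np.percentile(Q[:,2],90)-.015]
        r=cv2.minAreaRect((Q[:,:2]*1e3).astype(np.float32))
        print(c,st[i],np.round(ce[i]),"mean",np.round(Q.mean(0),4),"rect",np.round(r[0],1),np.round(r[1],1),round(r[2],1),"z",np.percentile(Q[:,2],[5,50,95]).round(4))
E
```

```text
[[-0.488, 0.873, -0.001, 0.558], [0.873, 0.488, 0.001, 0.113], [0.001, -0.0, -1.0, 0.247], [0.0, 0.0, 0.0, 1.0]] [-0.437939   -0.37420371  0.15696091] 1.775 0.007720966238532623
red [319 272   5  40 187] [321. 292.] mean [0.5549 0.1199 0.2671] rect [554.8 119.9] [1.8 1. ] 27.4 z [0.2579 0.2676 0.2765]
yel [315 158  25  25 596] [327. 170.] mean [0.5379 0.1617 0.0574] rect [537.9 161.5] [22.3 22.7] 29.1 z [0.056  0.0575 0.0588]
yel [ 585  279   55   51 1095] [610. 298.] mean [0.8966 0.191  0.0272] rect [899.7 194.1] [62.3 25.7] 86.7 z [0.0191 0.0276 0.0342]
brass [311  12  33  40 954] [327.  32.] mean [0.4756 0.2733 0.0348] rect [474.7 273.8] [29.9 28.8] 31.9 z [0.0288 0.0349 0.0409]
brass [311 323   8  75 465] [314. 361.] mean [0.5442 0.1359 0.3419] rect [545.  134.4] [ 1.1 13.5] 28.7 z [0.3369 0.3426 0.3463]
brass [324 323   8  75 467] [328. 361.] mean [0.5463 0.1376 0.3426] rect [547.1 136.2] [ 1.1 15.8] 29.1 z [0.3375 0.3431 0.3468]
brass [  28  413  422   18 4988] [271. 424.] mean [0.5416 0.1248 0.349 ] rect [537.2 120.2] [77.   7.1] 29.5 z [0.3465 0.3492 0.3508]
```

View pics/w1.png

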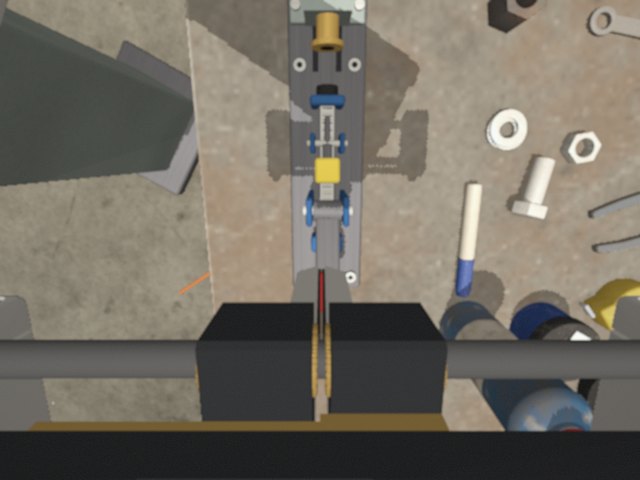

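The wrist view shows the ram's black face at (327,92), the bush collar at (327,45) and the block at (327,5), all on the press axis, with the yellow pad at (327,170). Next I'll measure the collar and block in press coordinates.

```bash
cat >> h.py <<'E'
YAW=np.radians(119.1);U=np.array([np.cos(YAW),np.sin(YAW)]);V=np.array([-U[1],U[0]]);O=np.array([.5379,.1616])-.036*U
def press(P):
    q=P[...,:2]-O;return np.stack([q@U,q@V,P[...,2]],-1)*1e3
def profile():
    im,d,P,T=look("wp");Q=press(P);hsv=cv2.cvtColor(im,cv2.COLOR_BGR2HSV)
    b=(cv2.inRange(hsv,*RANGES["brass"])>0)&(d>0)&(abs(Q[...,1])<20)&(Q[...,0]>90)&(Q[...,2]<60)
    print("brass x pct",np.percentile(Q[b][:,0],[1,5,50,95,99]).round(1),b.sum())
    for x in range(96,200,3):
        k=(abs(Q[...,0]-x)<1.5)&(abs(Q[...,1])<5)&(d>0)
        if k.sum(): print(x,Q[k][:,2].max().round(0),np.median(im[k],0).astype(int).tolist(),end="; ")
    return Q
E
python3 - <<'E'
from h import *
Q=profile();T,s=tool();print(press(T[:3,3]),s["contact_force"])
E
```

```text
brass x pct [151.2 151.4 163.1 177.2 178.5] 949
96 46.0 [142, 151, 153]; 99 47.0 [124, 84, 47]; 102 47.0 [135, 91, 53]; 105 46.0 [130, 88, 50]; 108 37.0 [60, 47, 40]; 111 37.0 [37, 39, 40]; 114 37.0 [38, 38, 39]; 117 36.0 [49, 50, 52]; 123 11.0 [94, 95, 96]; 126 10.0 [99, 100, 103]; 129 10.0 [99, 99, 103]; 132 10.0 [100, 100, 103]; 135 10.0 [100, 100, 102]; 138 10.0 [99, 99, 102]; 141 10.0 [100, 99, 102]; 144 11.0 [100, 99, 102]; 147 9.0 [99, 98, 101]; 150 41.0 [40, 71, 89]; 153 42.0 [75, 97, 111]; 156 41.0 [86, 158, 192]; 159 37.0 [86, 157, 190]; 162 39.0 [87, 157, 191]; 165 38.0 [86, 159, 192]; 168 37.0 [87, 158, 192]; 171 38.0 [86, 159, 192]; 174 37.0 [87, 159, 192]; 177 50.0 [88, 143, 148]; 180 50.0 [138, 148, 142]; 183 49.0 [181, 191, 184]; 186 47.0 [190, 201, 194]; [-16.3042583    6.35208166 247.44648076] [ 0.41891987  0.29154663 -0.31470426]
```

arm_command(
  deltas=[
    [1, -5.5, 0.65, 0, 0],
    [1, -5.5, 0.65, 5, 0],
    [1, -5.5, 0.65, 10, 0],
    [1, -5.5, 0.65, 11.3, 0],
    [1, -5.5, 0.65, 11.3, 0],
  ],
)

```text
clock: 2.45
eef_pos: [0.5904, 0.0671, 0.1346]
ee_rot: [0.507, 0.862, -0.0, -0.001]
contact_force: [-1.4, 0.6, 0.9]
finger_gap: 0.006
gripper_force: 0.6
```

arm_command(
  deltas=[
    [1, 0, 0, 0.8, 0],
    [1, 0, 0, 1.6, 0],
    [1, 0, 0, 2.4, 0],
    [1, 0, 0, 3.2, 0],
    [1, 0, 0, 4.0, 0],
    [1, 0, 0, 4.5, 0],
    [1, 0, 0, 4.5, 0],
  ],
)

```text
clock: 3.32
eef_pos: [0.5921, 0.0656, 0.0897]
ee_rot: [0.508, 0.862, 0.0, 0.001]
contact_force: [2.9, -1.8, 5.1]
finger_gap: 0.004
gripper_force: 2.4
```

arm_command(
  deltas=[
    [1, 0, 0, 0.4, 0],
    [1, 0, 0, 0.4, 0],
  ],
)

```text
clock: 3.58
eef_pos: [0.5919, 0.066, 0.0858]
ee_rot: [0.507, 0.862, 0.0, 0.001]
contact_force: [2.3, -2.0, 5.0]
finger_gap: 0.005
gripper_force: 2.6
```

arm_command(
  deltas=[
    [1, 0, 0, -2, 0],
    [1, 0, 0, -4.9, 0],
    [1, 0, 0, -4.9, 0],
    [1, 0, 0, -4.9, 0],
  ],
)

```text
clock: 4.08
eef_pos: [0.59, 0.0668, 0.1337]
ee_rot: [0.507, 0.862, -0.0, -0.001]
contact_force: [-0.2, -0.2, 1.7]
finger_gap: 0.004
gripper_force: 0.7
```

arm_command(
  deltas=[
    [1, 0, 0, 0.8, 0],
    [1, 0, 0, 1.6, 0],
    [1, 0, 0, 2.4, 0],
    [1, 0, 0, 3.2, 0],
    [1, 0, 0, 4.0, 0],
    [1, 0, 0, 4.9, 0],
    [1, 0, 0, 4.9, 0],
    [1, 0, 0, 4.9, 0],
  ],
)

```text
clock: 5.08
eef_pos: [0.5907, 0.0654, 0.0855]
ee_rot: [0.507, 0.862, -0.0, 0.0]
contact_force: [-0.4, -4.0, 4.6]
finger_gap: 0.006
gripper_force: 2.6
```

arm_command(
  deltas=[
    [1, 0, 0, -2, 0],
    [1, 0, 0, -4.9, 0],
    [1, 0, 0, -4.9, 0],
    [1, 0, 0, -4.9, 0],
  ],
)

```text
clock: 5.58
eef_pos: [0.5904, 0.0671, 0.1339]
ee_rot: [0.507, 0.862, 0.0, -0.0]
contact_force: [0.1, 0.7, 0.8]
finger_gap: 0.006
gripper_force: 0.6
```

Run:
```python
from h import *
profile()
```

```text
Traceback (most recent call last):
  File "h.py", line 17, in profile
    print("brass x pct",np.percentile(Q[b][:,0],[1,5,50,95,99]).round(1),b.sum())
                        ~~~~~~~~~~~~~^^^^^^^^^^^^^^^^^^^^^^^^^^
IndexError: index -1 is out of bounds for axis 0 with size 0
```

Out of view from here. I'll go up and forward to look once.

arm_command(
  deltas=[
    [1, 0, 0, -5, 0],
    [1, 3, 0, -10, 0],
    [1, 6.5, 0, -11.3, 0],
    [1, 6.5, 0, -11.3, 0],
    [1, 6.5, 0, -11.3, 0],
  ],
)

```text
clock: 6.25
eef_pos: [0.5586, 0.1225, 0.2462]
ee_rot: [0.507, 0.862, -0.001, -0.001]
contact_force: [0.4, 0.4, 0.3]
finger_gap: 0.008
gripper_force: 0.0
```

Run:
```python
from h import *
profile()
```

```text
brass x pct [151.3 151.5 163.4 176.9 178.3] 928
96 46.0 [154, 163, 165]; 99 47.0 [124, 83, 49]; 102 47.0 [134, 91, 52]; 105 47.0 [126, 90, 51]; 108 37.0 [145, 150, 152]; 111 36.0 [169, 178, 181]; 114 37.0 [159, 168, 171]; 117 36.0 [166, 176, 179]; 120 37.0 [171, 181, 183]; 123 37.0 [157, 167, 169]; 126 35.0 [173, 183, 186]; 129 34.0 [177, 186, 189]; 132 34.0 [175, 184, 187]; 135 37.0 [93, 100, 102]; 138 37.0 [37, 38, 40]; 141 38.0 [37, 38, 39]; 144 36.0 [51, 51, 54]; 150 40.0 [42, 70, 78]; 153 42.0 [67, 95, 103]; 156 41.0 [86, 157, 190]; 159 37.0 [86, 157, 191]; 162 37.0 [86, 158, 191]; 165 38.0 [87, 158, 192]; 168 38.0 [86, 159, 192]; 171 37.0 [86, 158, 192]; 174 37.0 [87, 159, 192]; 177 50.0 [87, 142, 146]; 180 50.0 [138, 147, 141]; 183 50.0 [138, 147, 141]; 186 50.0 [137, 147, 140]; 189 50.0 [137, 147, 140]; 192 49.0 [138, 147, 141];
```

Ram is at 28 mm with about 26 mm to go to home. The third stroke is safe at full depth, then I'll go carefully.

arm_command(
  deltas=[
    [1, -3.5, 0, 0, 0],
    [1, -6.5, 0, 5, 0],
    [1, -6.5, 0, 10, 0],
    [1, -6.5, 0, 11.3, 0],
    [1, -6.5, 0, 11.3, 0],
  ],
)

```text
clock: 6.92
eef_pos: [0.5901, 0.066, 0.1339]
ee_rot: [0.507, 0.862, -0.001, -0.001]
contact_force: [0.0, 0.4, 0.3]
finger_gap: 0.003
gripper_force: 0.6
```

arm_command(
  deltas=[
    [1, 0, 0, 0.8, 0],
    [1, 0, 0, 1.6, 0],
    [1, 0, 0, 2.2, 0],
    [1, 0, 0, 2.6, 0],
    [1, 0, 0, 3.0, 0],
  ],
)

```text
clock: 7.55
eef_pos: [0.5922, 0.0656, 0.1052]
ee_rot: [0.507, 0.862, 0.0, 0.002]
contact_force: [1.6, -2.5, 6.2]
finger_gap: 0.005
gripper_force: 3.1
```

arm_command(
  deltas=[
    [1, 0, 0, 0.4, 0],
    [1, 0, 0, 0.8, 0],
    [1, 0, 0, 1.2, 0],
    [1, 0, 0, 1.2, 0],
  ],
)

```text
clock: 8.05
eef_pos: [0.5924, 0.0653, 0.0935]
ee_rot: [0.508, 0.862, 0.0, 0.002]
contact_force: [2.0, -2.7, 7.6]
finger_gap: 0.002
gripper_force: 4.0
```

arm_command(
  deltas=[
    [1, 0, 0, 0.4, 0],
    [1, 0, 0, 0.8, 0],
    [1, 0, 0, 0.8, 0],
  ],
)

```text
clock: 8.43
eef_pos: [0.592, 0.0659, 0.0853]
ee_rot: [0.507, 0.862, 0.001, 0.001]
contact_force: [0.8, -1.2, 7.3]
finger_gap: 0.003
gripper_force: 3.8
```

arm_command(
  deltas=[
    [1, 0, 0, -2, 0],
    [1, 0, 0, -5, 0],
    [1, 0, 0, -5, 0],
    [1, 0, 0, -5, 0],
  ],
)

```text
clock: 8.93
eef_pos: [0.5905, 0.0667, 0.1339]
ee_rot: [0.507, 0.862, 0.0, -0.0]
contact_force: [0.6, 0.1, 1.7]
finger_gap: 0.004
gripper_force: 0.7
```

arm_command(
  deltas=[
    [1, 0, 0, 0.8, 0],
    [1, 0, 0, 1.6, 0],
    [1, 0, 0, 2.2, 0],
    [1, 0, 0, 2.2, 0],
  ],
)

```text
clock: 9.43
eef_pos: [0.5904, 0.0658, 0.1118]
ee_rot: [0.507, 0.862, -0.001, -0.0]
contact_force: [-1.0, -1.3, 3.2]
finger_gap: 0.007
gripper_force: 1.3
```

arm_command(
  deltas=[
    [1, 0, 0, 0.3, 0],
    [1, 0, 0, 0.6, 0],
    [1, 0, 0, 0.6, 0],
  ],
)

```text
clock: 9.8
eef_pos: [0.5908, 0.0652, 0.107]
ee_rot: [0.508, 0.862, -0.0, 0.0]
contact_force: [-0.8, -3.1, 8.1]
finger_gap: 0.004
gripper_force: 3.7
```

arm_command(
  deltas=[
    [1, 0, 0, 0.2, 0],
    [1, 0, 0, 0.4, 0],
    [1, 0, 0, 0.4, 0],
  ],
)

```text
clock: 10.18
eef_pos: [0.591, 0.0648, 0.1034]
ee_rot: [0.508, 0.862, -0.0, 0.001]
contact_force: [-1.2, -3.3, 10.1]
finger_gap: 0.003
gripper_force: 4.8
```

arm_command(
  deltas=[
    [1, 0, 0, 0.15, 0],
    [1, 0, 0, 0.3, 0],
    [1, 0, 0, 0.3, 0],
  ],
)

```text
clock: 10.55
eef_pos: [0.5911, 0.0647, 0.1004]
ee_rot: [0.508, 0.862, -0.0, 0.001]
contact_force: [-0.4, -3.4, 8.6]
finger_gap: 0.005
gripper_force: 4.4
```

arm_command(
  deltas=[
    [1, 0, 0, 0.15, 0],
    [1, 0, 0, 0.3, 0],
    [1, 0, 0, 0.3, 0],
  ],
)

```text
clock: 10.92
eef_pos: [0.5911, 0.0646, 0.0973]
ee_rot: [0.508, 0.862, -0.0, 0.001]
contact_force: [-0.6, -3.8, 7.7]
finger_gap: 0.007
gripper_force: 4.0
```

arm_command(
  deltas=[
    [1, 0, 0, 0.15, 0],
    [1, 0, 0, 0.3, 0],
    [1, 0, 0, 0.3, 0],
  ],
)

```text
clock: 11.3
eef_pos: [0.5912, 0.0646, 0.0944]
ee_rot: [0.508, 0.862, -0.0, 0.001]
contact_force: [-0.8, -3.8, 9.2]
finger_gap: 0.005
gripper_force: 4.6
```

arm_command(
  deltas=[
    [1, 0, 0, 0.1, 0],
    [1, 0, 0, 0.2, 0],
    [1, 0, 0, 0.2, 0],
  ],
)

```text
clock: 11.68
eef_pos: [0.5911, 0.0647, 0.0925]
ee_rot: [0.508, 0.862, -0.0, 0.001]
contact_force: [-1.1, -3.3, 8.5]
finger_gap: 0.003
gripper_force: 4.8
```

arm_command(
  deltas=[
    [1, 0, 0, 0.1, 0],
    [1, 0, 0, 0.2, 0],
    [1, 0, 0, 0.2, 0],
  ],
)

```text
clock: 12.05
eef_pos: [0.5911, 0.0648, 0.0905]
ee_rot: [0.508, 0.862, -0.0, 0.001]
contact_force: [-0.2, -3.5, 9.1]
finger_gap: 0.006
gripper_force: 4.9
```

arm_command(
  deltas=[
    [1, 0, 0, 0.1, 0],
    [1, 0, 0, 0.25, 0],
    [1, 0, 0, 0.25, 0],
  ],
)

```text
clock: 12.42
eef_pos: [0.5909, 0.0651, 0.0878]
ee_rot: [0.508, 0.862, -0.0, 0.001]
contact_force: [-0.7, -2.9, 8.5]
finger_gap: 0.004
gripper_force: 4.3
```

arm_command(
  deltas=[
    [1, 0, 0, 0.1, 0],
    [1, 0, 0, 0.2, 0],
    [1, 0, 0, 0.2, 0],
  ],
)

```text
clock: 12.8
eef_pos: [0.5909, 0.0653, 0.0859]
ee_rot: [0.508, 0.862, -0.0, 0.0]
contact_force: [-1.9, -2.4, 9.0]
finger_gap: 0.003
gripper_force: 4.7
```

arm_command(
  deltas=[
    [1, 0, 0, -3, 0],
    [1, 0, 0, -9, 0],
    [1, 3, 0, -14, 0],
    [1, 6.5, 0, -16, 0],
    [1, 6.5, 0, -16, 0],
    [1, 6.5, 0, -16, 0],
  ],
)

```text
clock: 13.55
eef_pos: [0.5587, 0.1227, 0.2443]
ee_rot: [0.507, 0.862, -0.001, -0.0]
contact_force: [-0.7, 0.6, -0.6]
finger_gap: 0.006
gripper_force: 0.0
```

Run:
```python
from h import *
profile()
```

```text
brass x pct [171.  171.2 173.5 176.7 178.4] 356
96 45.0 [156, 165, 167]; 99 46.0 [123, 84, 48]; 102 48.0 [134, 91, 52]; 105 47.0 [127, 89, 51]; 108 38.0 [155, 164, 168]; 111 35.0 [169, 179, 181]; 114 37.0 [155, 163, 166]; 117 36.0 [166, 176, 179]; 120 37.0 [168, 178, 180]; 123 37.0 [158, 167, 170]; 126 34.0 [172, 181, 184]; 129 38.0 [144, 153, 155]; 132 36.0 [171, 181, 183]; 135 37.0 [145, 154, 156]; 138 36.0 [166, 175, 178]; 141 37.0 [162, 171, 174]; 144 37.0 [159, 168, 171]; 147 36.0 [172, 181, 184]; 150 37.0 [142, 151, 154]; 153 36.0 [169, 179, 182]; 156 34.0 [176, 185, 187]; 159 34.0 [175, 185, 187]; 162 37.0 [92, 99, 101]; 165 37.0 [37, 38, 39]; 168 37.0 [37, 38, 39]; 171 42.0 [41, 72, 92]; 174 42.0 [86, 158, 192]; 177 50.0 [86, 135, 136]; 180 50.0 [138, 148, 141]; 183 50.0 [138, 147, 140]; 186 51.0 [137, 147, 140]; 189 50.0 [137, 146, 139]; 192 49.0 [137, 146, 140];
```

Bush face moved from 151 to 171 mm, close to home (about 172). One more careful stroke until it goes hard.

arm_command(
  deltas=[
    [1, -3.5, 0, 0, 0],
    [1, -6.5, 0, 5, 0],
    [1, -6.5, 0, 10, 0],
    [1, -6.5, 0, 11.3, 0],
    [1, -6.5, 0, 11.8, 0],
    [1, -6.5, 0, 11.8, 0],
  ],
)

```text
clock: 14.35
eef_pos: [0.5912, 0.0666, 0.1279]
ee_rot: [0.507, 0.862, 0.0, 0.0]
contact_force: [-2.1, 0.0, 1.2]
finger_gap: 0.003
gripper_force: 0.7
```

arm_command(
  deltas=[
    [1, 0, 0, 0.3, 0],
    [1, 0, 0, 0.5, 0],
    [1, 0, 0, 0.5, 0],
  ],
)

```text
clock: 14.72
eef_pos: [0.5916, 0.0665, 0.1226]
ee_rot: [0.507, 0.862, 0.001, 0.001]
contact_force: [-0.1, -0.9, 1.1]
finger_gap: 0.007
gripper_force: 0.8
```

arm_command(
  deltas=[
    [1, 0, 0, 0.2, 0],
    [1, 0, 0, 0.35, 0],
    [1, 0, 0, 0.35, 0],
  ],
)

```text
clock: 15.1
eef_pos: [0.5908, 0.0664, 0.1183]
ee_rot: [0.507, 0.862, 0.0, -0.0]
contact_force: [-0.3, -0.2, 3.3]
finger_gap: 0.005
gripper_force: 0.8
```

arm_command(
  deltas=[
    [1, 0, 0, 0.15, 0],
    [1, 0, 0, 0.3, 0],
    [1, 0, 0, 0.3, 0],
  ],
)

```text
clock: 15.48
eef_pos: [0.5907, 0.0662, 0.1153]
ee_rot: [0.507, 0.862, -0.0, -0.0]
contact_force: [0.7, -0.7, 1.3]
finger_gap: 0.007
gripper_force: 0.9
```

arm_command(
  deltas=[
    [1, 0, 0, 0.15, 0],
    [1, 0, 0, 0.25, 0],
    [1, 0, 0, 0.25, 0],
  ],
)

```text
clock: 15.85
eef_pos: [0.5907, 0.0662, 0.1129]
ee_rot: [0.507, 0.862, -0.0, -0.0]
contact_force: [0.8, -1.5, 1.5]
finger_gap: 0.005
gripper_force: 1.0
```

arm_command(
  deltas=[
    [1, 0, 0, 0.1, 0],
    [1, 0, 0, 0.2, 0],
    [1, 0, 0, 0.2, 0],
  ],
)

```text
clock: 16.23
eef_pos: [0.5909, 0.0659, 0.1111]
ee_rot: [0.507, 0.862, -0.0, 0.0]
contact_force: [0.6, -2.7, 4.6]
finger_gap: 0.006
gripper_force: 2.2
```

arm_command(
  deltas=[
    [1, 0, 0, 0.1, 0],
    [1, 0, 0, 0.15, 0],
    [1, 0, 0, 0.15, 0],
  ],
)

```text
clock: 16.6
eef_pos: [0.5908, 0.0661, 0.1094]
ee_rot: [0.507, 0.862, -0.0, 0.0]
contact_force: [0.5, -2.2, 3.2]
finger_gap: 0.006
gripper_force: 1.7
```

arm_command(
  deltas=[
    [1, 0, 0, 0.1, 0],
    [1, 0, 0, 0.15, 0],
    [1, 0, 0, 0.15, 0],
  ],
)

```text
clock: 16.98
eef_pos: [0.5906, 0.0666, 0.1077]
ee_rot: [0.507, 0.862, 0.0, -0.0]
contact_force: [1.2, -0.4, 2.8]
finger_gap: 0.002
gripper_force: 1.1
```

arm_command(
  deltas=[
    [1, 0, 0, 0.1, 0],
    [1, 0, 0, 0.2, 0],
    [1, 0, 0, 0.2, 0],
  ],
)

```text
clock: 17.35
eef_pos: [0.5906, 0.0666, 0.1058]
ee_rot: [0.507, 0.862, 0.0, -0.0]
contact_force: [0.9, -1.7, 2.0]
finger_gap: 0.005
gripper_force: 0.9
```

arm_command(
  deltas=[
    [1, 0, 0, 0.1, 0],
    [1, 0, 0, 0.2, 0],
    [1, 0, 0, 0.2, 0],
  ],
)

```text
clock: 17.73
eef_pos: [0.5908, 0.0663, 0.1039]
ee_rot: [0.507, 0.862, 0.0, -0.0]
contact_force: [1.1, -1.9, 3.2]
finger_gap: 0.009
gripper_force: 1.2
```

arm_command(
  deltas=[
    [1, 0, 0, 0.1, 0],
    [1, 0, 0, 0.2, 0],
    [1, 0, 0, 0.2, 0],
  ],
)

```text
clock: 18.1
eef_pos: [0.5908, 0.0662, 0.1019]
ee_rot: [0.507, 0.862, 0.0, 0.0]
contact_force: [0.9, -0.9, 2.3]
finger_gap: 0.007
gripper_force: 1.3
```

arm_command(
  deltas=[
    [1, 0, 0, 0.1, 0],
    [1, 0, 0, 0.2, 0],
    [1, 0, 0, 0.2, 0],
  ],
)

```text
clock: 18.48
eef_pos: [0.5909, 0.0662, 0.0999]
ee_rot: [0.507, 0.862, -0.0, 0.0]
contact_force: [0.6, -2.2, 2.7]
finger_gap: 0.005
gripper_force: 1.4
```

arm_command(
  deltas=[
    [1, 0, 0, 0.1, 0],
    [1, 0, 0, 0.2, 0],
    [1, 0, 0, 0.2, 0],
  ],
)

```text
clock: 18.85
eef_pos: [0.5909, 0.0661, 0.0984]
ee_rot: [0.507, 0.862, 0.0, 0.0]
contact_force: [-0.2, -2.5, 7.0]
finger_gap: 0.005
gripper_force: 3.6
```

Force is rising (7 N), so smaller steps now.

arm_command(
  deltas=[
    [1, 0, 0, 0.1, 0],
    [1, 0, 0, 0.1, 0],
  ],
)

```text
clock: 19.1
eef_pos: [0.591, 0.0661, 0.0978]
ee_rot: [0.507, 0.862, 0.0, 0.0]
contact_force: [-0.8, -2.1, 9.8]
finger_gap: 0.005
gripper_force: 4.8
```

arm_command(
  deltas=[
    [1, 0, 0, 0.1, 0],
    [1, 0, 0, 0.1, 0],
  ],
)

```text
clock: 19.35
eef_pos: [0.591, 0.066, 0.0971]
ee_rot: [0.507, 0.862, 0.0, 0.0]
contact_force: [-0.4, -2.3, 10.7]
finger_gap: 0.007
gripper_force: 6.0
```

arm_command(
  deltas=[
    [1, 0, 0, 0.1, 0],
    [1, 0, 0, 0.1, 0],
  ],
)

```text
clock: 19.6
eef_pos: [0.591, 0.066, 0.0964]
ee_rot: [0.507, 0.862, 0.0, 0.0]
contact_force: [-1.4, -3.4, 13.7]
finger_gap: 0.003
gripper_force: 7.0
```

arm_command(
  deltas=[
    [1, 0, 0, 0.1, 0],
    [1, 0, 0, 0.1, 0],
  ],
)

```text
clock: 19.85
eef_pos: [0.5911, 0.066, 0.0957]
ee_rot: [0.507, 0.862, 0.0, 0.0]
contact_force: [-1.8, -2.8, 15.3]
finger_gap: 0.004
gripper_force: 8.1
```

arm_command(
  deltas=[
    [1, 0, 0, 0.08, 0],
    [1, 0, 0, 0.08, 0],
    [1, 0, 0, 0.08, 0],
  ],
)

```text
clock: 20.23
eef_pos: [0.5911, 0.066, 0.0952]
ee_rot: [0.507, 0.862, 0.0, 0.0]
contact_force: [-3.0, -2.5, 17.9]
finger_gap: 0.008
gripper_force: 8.8
```

Hard at about 18 N with the slope steady, so the bush should be home. I'll let go, lift and check.

arm_command(
  deltas=[
    [1, 0, 0, -3, 0],
    [1, 0, 0, -9, 0],
    [1, 3, 0, -14, 0],
    [1, 6.5, 0, -15, 0],
    [1, 6.5, 0, -15, 0],
    [1, 6.5, 0, -15, 0],
  ],
)

```text
clock: 20.98
eef_pos: [0.5585, 0.123, 0.2424]
ee_rot: [0.507, 0.862, -0.001, -0.001]
contact_force: [-0.7, -0.7, -0.3]
finger_gap: 0.001
gripper_force: 0.0
```

Run:
```python
from h import *
Q=profile();T,s=tool();p=press(T[:3,3]);print("tcp",p.round(1),"to release: tool x",36-p[0],"tool y",p[1],"down to contact",p[2]-80)
```

```text
brass x pct [171.1 171.3 173.5 176.8 178.3] 357
96 45.0 [153, 162, 163]; 99 47.0 [117, 82, 50]; 102 47.0 [134, 91, 52]; 105 45.0 [123, 88, 51]; 108 38.0 [152, 159, 161]; 111 35.0 [170, 179, 182]; 114 38.0 [150, 159, 161]; 117 37.0 [167, 176, 179]; 120 37.0 [167, 176, 179]; 123 38.0 [158, 168, 171]; 126 35.0 [172, 182, 184]; 129 37.0 [143, 152, 155]; 132 35.0 [168, 178, 181]; 135 37.0 [151, 160, 162]; 138 36.0 [166, 176, 178]; 141 36.0 [165, 175, 177]; 144 37.0 [146, 156, 158]; 147 35.0 [171, 181, 183]; 150 37.0 [139, 147, 150]; 153 36.0 [168, 177, 180]; 156 34.0 [175, 185, 187]; 159 34.0 [175, 184, 187]; 162 36.0 [91, 98, 100]; 165 38.0 [37, 38, 39]; 168 38.0 [38, 39, 39]; 171 42.0 [44, 86, 109]; 174 42.0 [86, 158, 191]; 177 50.0 [86, 131, 137]; 180 50.0 [138, 147, 141]; 183 50.0 [137, 147, 140]; 186 50.0 [137, 147, 140]; 189 50.0 [136, 146, 139]; 192 48.0 [137, 146, 139]; tcp [ -8.5   0.9 242.3] to release: tool x 44.49822297961975 tool y 0.8686784997533168 down to contact 162.25697952439876
```

View pics/wp.png

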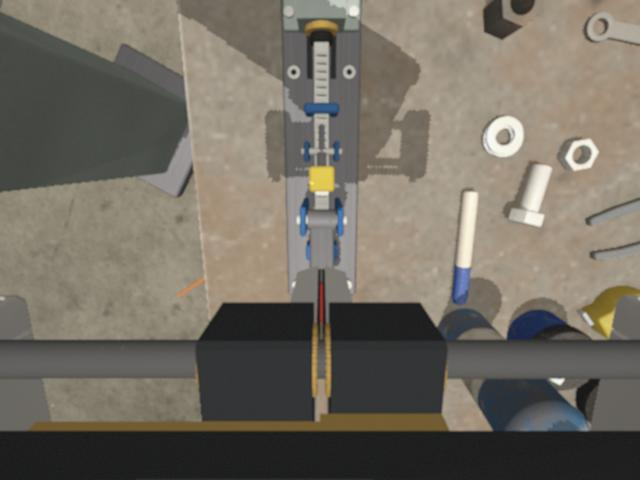

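The bush collar at (320,28) sits against the block, unchanged by the hard stroke, so it is home. Now the release.

arm_command(
  deltas=[
    [1, 4.45, 0.1, 0, 0],
    [1, 4.45, 0.1, 6, 0],
    [1, 4.45, 0.1, 12, 0],
    [1, 4.45, 0.1, 15.5, 0],
    [1, 4.45, 0.1, 15.7, 0],
    [1, 4.45, 0.1, 15.7, 0],
  ],
)

```text
clock: 21.78
eef_pos: [0.5393, 0.1618, 0.0867]
ee_rot: [0.508, 0.861, 0.0, 0.0]
contact_force: [-0.1, -0.3, -0.6]
finger_gap: 0.006
gripper_force: 0.0
```

arm_command(
  deltas=[
    [1, 0, 0, 0.3, 0],
    [1, 0, 0, 0.6, 0],
    [1, 0, 0, 0.8, 0],
    [1, 0, 0, 1.0, 0],
    [1, 0, 0, 1.0, 0],
  ],
)

```text
clock: 22.4
eef_pos: [0.5401, 0.1612, 0.0771]
ee_rot: [0.508, 0.862, 0.0, 0.002]
contact_force: [1.4, -3.3, 5.7]
finger_gap: 0.003
gripper_force: 2.9
```

arm_command(
  deltas=[
    [1, 0, 0, 0.2, 0],
    [1, 0, 0, 0.35, 0],
    [1, 0, 0, 0.35, 0],
    [1, 0, 0, 0.35, 0],
  ],
)

```text
clock: 22.9
eef_pos: [0.541, 0.1597, 0.074]
ee_rot: [0.508, 0.861, 0.0, 0.003]
contact_force: [3.0, -5.4, 6.9]
finger_gap: 0.004
gripper_force: 4.3
```

arm_command(
  deltas=[
    [1, 0, 0, 0.1, 0],
    [1, 0, 0, 0.1, 0],
    [1, 0, 0, 0.1, 0],
    [1, 0, 0, 0.1, 0],
    [1, 0, 0, 0.1, 0],
  ],
)

```text
clock: 23.52
eef_pos: [0.5411, 0.1597, 0.0736]
ee_rot: [0.508, 0.861, 0.0, 0.003]
contact_force: [1.0, -6.5, 12.0]
finger_gap: 0.005
gripper_force: 6.9
```

arm_command(
  deltas=[
    [1, 0, 0, -3, 0],
    [1, 0, 0, -9, 0],
    [1, -2, 0, -14, 0],
    [1, -4.5, 0, -17, 0],
    [1, -4.5, 0, -17, 0],
    [1, -4.5, 0, -17, 0],
  ],
)

```text
clock: 24.28
eef_pos: [0.5589, 0.1243, 0.2404]
ee_rot: [0.507, 0.862, -0.0, -0.001]
contact_force: [-0.1, 1.2, -0.8]
finger_gap: 0.007
gripper_force: 0.0
```

Run:
```python
from h import *
profile()
```

```text
brass x pct [170.8 171.1 172.4 176.7 178.3] 452
96 45.0 [132, 140, 143]; 99 47.0 [118, 79, 49]; 102 47.0 [134, 91, 52]; 105 47.0 [125, 84, 48]; 108 36.0 [60, 46, 38]; 111 37.0 [37, 39, 40]; 114 37.0 [37, 39, 40]; 117 37.0 [45, 46, 47]; 120 8.0 [63, 65, 67]; 123 10.0 [97, 97, 100]; 126 10.0 [99, 100, 102]; 129 10.0 [99, 100, 102]; 132 10.0 [99, 99, 102]; 135 10.0 [99, 99, 102]; 138 9.0 [99, 99, 102]; 141 10.0 [99, 99, 102]; 144 10.0 [99, 98, 101]; 147 10.0 [99, 99, 101]; 150 10.0 [99, 99, 101]; 153 10.0 [99, 99, 101]; 156 10.0 [98, 99, 101]; 159 10.0 [99, 99, 101]; 162 10.0 [98, 99, 101]; 165 10.0 [98, 99, 101]; 168 9.0 [98, 98, 101]; 171 42.0 [44, 78, 98]; 174 42.0 [86, 158, 191]; 177 50.0 [89, 128, 137]; 180 50.0 [138, 148, 141]; 183 49.0 [138, 147, 141]; 186 50.0 [137, 147, 140]; 189 50.0 [137, 146, 140]; 192 48.0 [137, 147, 140];
```

View pics/wp.png

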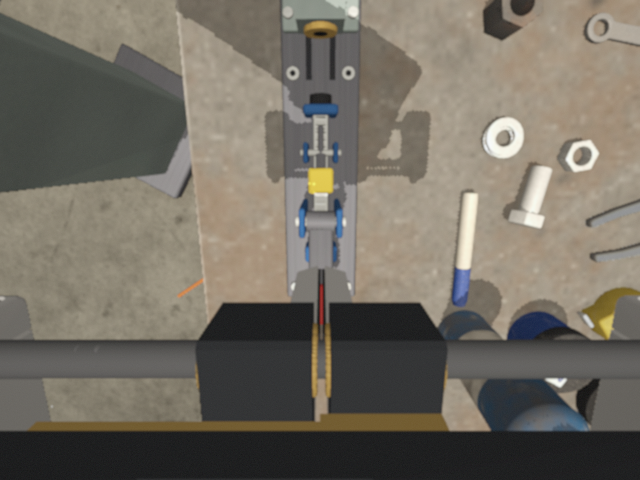

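The ram's black face is back at (320,99), at 118 mm as at the start. The bush collar at (320,30) is still against the block, and the arm is clear.

```bash
python3 -c "
from workcell import *
print(hand_in())"
```

```text
the job is handed in; nothing more can be done
None
```

The job is handed in at about 24 s: the bush looks fully home in the final wrist view, the ram is fully back, both levers are let go and the arm is clear. The highest trigger force I read was about 18 N; the hand-in gave no verdict.

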